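# Push the spoiled blank off the ledge into the scrap chute

### The arm

A 7-joint arm with a two-finger parallel gripper is mounted at the origin on the work surface. World frame = base frame: x ahead of the robot, y to its left, z up, the work surface at z = 0. Lengths are in m, angles in rad, forces in N, time in s.
With the tool pointing down it reaches from about 0.425 to 0.95 m from the base axis. Payload 4.7 kg.
Tool frame: the origin (TCP) lies on the centre line of the jaws, within the pads' length; the fingertips stand robot.nose_length ahead of it and the grasp point (between the pads) lies 8 mm behind it (robot.nose_length is the distance from the TCP to the fingertips, in m); z points along the fingers, x is the direction in which the jaws open and shut, and the axes are right-handed (so a half turn about z gives the same grasp; the last joint's range is limited). The gripper opens to 85 mm and grips with 20 to 120 N. Pads are 22 mm wide; open, the fingers measure 114 mm over their backs; the gripper's body (76 mm by 85 mm) begins 54 mm behind the grasp point. The pads swing forward as they close: fully open they stand 13 mm farther back than shut.
Start: joints at [1.121, 0.469, -0.049, 1.532, 0.024, 1.141, -0.082], TCP at [0.276, -0.616, 0.242] pointing down, gripper open.
Joint ranges: [-2.59, 2.59], [-0.33, 1.99], [-1.39, 1.29], [0.1, 2.45], [-1.04, 4.18], [0.21, 1.99], [-2.66, 2.66]. Speed limits (rad/s): [2.57, 2.57, 3.14, 3.14, 3.14, 3.14, 3.14].

### API

Orientations are given as [roll, pitch, yaw] about the fixed x, y, z axes, in that order (R = Rz(yaw) Ry(pitch) Rx(roll)).
In Python, from plant import robot gives the robot as it stands. Calls block until the motion is done:
- robot.goto(position, orientation): joint-space move of the TCP to a pose.
- robot.move_straight(position, vel=0.15, attitude=None, contact_N=None): straight line of the TCP; attitude=None keeps the orientation; vel is the mean speed in m/s. With contact_N (N) it stops when the force on the tool has changed by that much, and returns True; else False.
- robot.move_joints(angles): joint-space move.
- robot.grip(opening, strength=None): opening from 0.0 (shut) to 1.0 (fully open); strength is the grip in N (None keeps the last); returns when the fingers have stopped.
- robot.sleep(seconds).
- robot.inverse_kinematics(position, orientation): joint angles nearest the present ones, or None.
- robot.sense(): the state.
- robot.grab_frame(name): name is "scene" or "top" or "wrist"; returns a dict with "image" (480x640x3 uint8, red, green, blue), "range_z" (480x640 float32, m along the optical axis (not along the pixel's ray), 0 where there is no reading), "fx", "fy", "cx", "cy" (pixels), "R" (3x3) and "t" (3): a world point X has camera coordinates R X + t. Camera axes: x right, y down, z forward; pixel columns grow to the right and rows downward; lengths in m; the calibration is good to about 2 mm. A picture is of the moment at which its call begins.
A pose or a line that the arm cannot do raises robot.IKError and nothing moves.
- robot.close_job(): hands the job in, once; it reports no verdict.
The state is a dict: "t": time; "joint_pos": joint angles; "joint_velocities": joint speeds; "effort": joint torques, N m; "tcp_pos": TCP position; "tcp_rot": TCP orientation; "wrist_force": force on the tool from outside, world axes, zero at the start; "torque": the same for the moment, N m; "opening": opening from 0.0 (shut) to 1.0 (fully open).
Only numpy, scipy, OpenCV 4.12 (cv2) and the standard library are available. Lean on these libraries where they do the work, as an engineer would, in place of code of your own. Each camera call takes 0.05 s, during which the arm holds its last target.

### The job

One of the two black wooden box blanks on the ledge has been spoiled by a slot cut along its top. Push that blank along the ledge and off its open edge, without lifting it, so that it drops into the scrap chute below and stays there. Leave the whole blank and the little round pot standing where they are.

Things in the scene. Friction and masses are not known exactly. Their poses are not given: they have to be found in the camera images.
- slotted_center (a point): Centre (half-way up) of the spoiled blank: a loose black wooden block, 40 mm (x) by 56 mm (y) by 32 mm tall, about 60 g, with an open slot 18 mm wide, 18 mm deep along the middle of its top, parallel to its y. It stands on the ledge, its centre 40 to 90 mm behind the lip, its x within 10 degrees of the lip's x, in a row along the edge with whole blank and pot, in any order, about 100 mm apart.
- lip (a point): Middle of the ledge's open edge, on the deck's top. x points level out over the edge to the chute (push this way), y along the edge, z up. Fixed wooden deck, rimless, 340 mm long (y -170 to 170), x -150 to 0 mm, 140 mm above the table. Steel chute below it, as long: slope from 28 mm under the lip to a tray at x 100 to 210 mm, 134 mm under the lip; side walls 100 mm, end wall 60 mm high.
- whole_center (a point): Centre (half-way up) of the whole blank, to be left alone: a loose black wooden block of the same size, 40 mm (its x) by 56 mm (its y) by 32 mm tall, without a slot; it stands on the ledge.
- pot_center (a point): Centre, half-way up the body, of the round lidded pot, to be left alone: loose, black, 50 mm in diameter, 33 mm tall to the lid's top and 42 mm with its small brass knob; it stands on the ledge.
Things that resemble listed ones, but are neither listed nor needed, are in the scene too. Leave any orange, red or white look-alike of the part that bears pot_center alone.

How it is judged:
By the outcome, as a careful person would: the job done as asked, in the order asked, and still so for the second after the job is handed in, with the robot touching nothing.
It also fails if it takes over 35 s, if anything falls off the work surface, if the arm or the gripper's body presses on something with over 40 N, if the wrist force passes 120 N, or if a joint passes its speed limit or range.

## Working session

There is one attempt and no reset: what is moved stays moved. The work goes in short steps, each a Python script; the robot and the scene stay as the last script left them, time stands still between calls to the robot, and variables do not carry over. Pictures are saved under pics/ and viewed, and the job is handed in when it is done.

```bash
ls; mkdir -p pics; python3 - <<'E'
from plant import robot
import cv2,numpy as np
s=robot.sense();print(s['t'],s['tcp_pos'],s['tcp_rot'],robot.nose_length)
for n in("scene","top","wrist"):
    f=robot.grab_frame(n);cv2.imwrite(f"pics/{n}0.png",f["image"][:,:,::-1]);np.savez(f"pics/{n}0.npz",**f)
    print(n,f['fx'],f['cx'],f['cy'],(-f['R'].T@f['t']).round(3),f['R'].round(3).tolist())
E
```

```text
pics
0.0 [ 0.27549241 -0.61560824  0.24125346] [ 3.14151918e+00  1.96059386e-03 -1.15003254e+00] 0.011
scene 615.1455944494013 324.52357292135383 242.48618023506808 [ 0.819 -0.679  0.759] [[0.921, 0.39, -0.018], [0.252, -0.628, -0.736], [-0.298, 0.673, -0.677]]
top 527.5510017087008 318.3011311947675 238.62609787885083 [ 0.463 -0.05   1.095] [[0.01, -1.0, -0.002], [-0.997, -0.01, -0.07], [0.07, 0.002, -0.998]]
wrist 427.7804234540119 321.57999102392125 240.1080835494001 [ 0.345 -0.584  0.372] [[0.409, -0.912, -0.003], [-0.87, -0.391, 0.299], [-0.274, -0.12, -0.954]]
```

View pics/scene0.png

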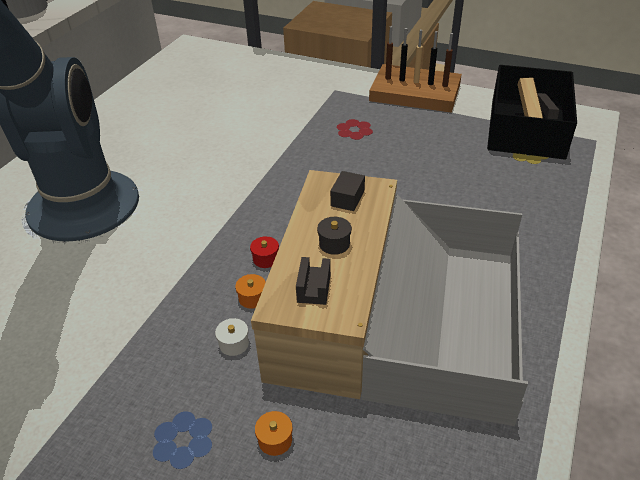

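View pics/top0.png

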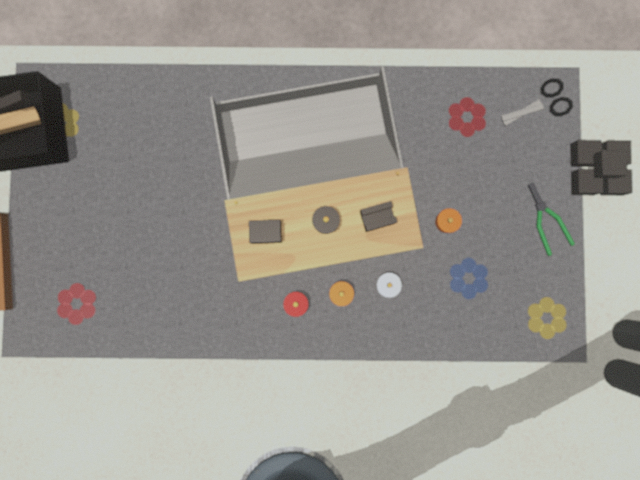

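The scene picture shows the slotted blank at about (313,281), the pot at (335,235) and the whole blank at (348,190). In the top picture they are at (379,217), (326,220) and (265,231), with the chute beyond the deck in +x.

```bash
cat > h.py <<'E'
import numpy as np,cv2
def ray(f,uv,z):
    uv=np.atleast_2d(uv).astype(float);R,t=f['R'],f['t'];c=-R.T@t
    d=np.c_[(uv[:,0]-f['cx'])/f['fx'],(uv[:,1]-f['cy'])/f['fy'],np.ones(len(uv))]@R
    return c+d*((z-c[2])/d[:,2])[:,None]
def cloud(f):
    v,u=np.mgrid[:480,:640];Z=f['range_z'].astype(float)
    P=np.stack([(u-f['cx'])/f['fx']*Z,(v-f['cy'])/f['fy']*Z,Z],-1)
    return (P-f['t'])@f['R']
def largest(m):
    cs,_=cv2.findContours(m.astype(np.uint8),cv2.RETR_EXTERNAL,cv2.CHAIN_APPROX_NONE)
    return max(cs,key=cv2.contourArea)
E
python3 - <<'E'
from h import *
f=dict(np.load('pics/top0.npz'));P=cloud(f)
hsv=cv2.cvtColor(f['image'],cv2.COLOR_RGB2HSV)
sat=(hsv[...,1]>60)&(hsv[...,0]>8)&(hsv[...,0]<28)&(hsv[...,2]>120)
m=np.zeros((480,640),bool);m[150:290,215:432]=sat[150:290,215:432]
m=cv2.morphologyEx(m.astype(np.uint8),cv2.MORPH_OPEN,np.ones((5,5)))
c=largest(m); r=cv2.minAreaRect(c); b=cv2.boxPoints(r)
print('deck px',b.round(1).tolist());W=ray(f,b,.14);print(W.round(4).tolist());print([np.linalg.norm(W[i]-W[i-1]).round(4) for i in range(4)])
inside=np.zeros((480,640),np.uint8);cv2.drawContours(inside,[c],-1,1,-1)
print('deck z',np.median(P[...,2][m>0]))
dark=(f['image'].max(2)<100)&(inside>0)
for cc in cv2.findContours(dark.astype(np.uint8),0,1)[0]:
    if cv2.contourArea(cc)<100: continue
    mk=np.zeros((480,640),np.uint8);cv2.drawContours(mk,[cc],-1,1,-1)
    z=P[...,2][mk>0]
    top=(mk>0)&(P[...,2]>.163)
    r=cv2.minAreaRect(np.argwhere(top)[:,::-1].astype(np.float32))
    print(r,'z',np.percentile(z,[5,20,50,80,95]).round(4),ray(f,r[0],.172).round(4))
    bw=ray(f,cv2.boxPoints(r),.172);print(bw.round(4).tolist())
f=dict(np.load('pics/scene0.npz'))
E
python3 - <<'E'
import cv2
a=cv2.imread('pics/top0.png')[150:300,200:440];cv2.imwrite('pics/topz.png',cv2.resize(a,None,fx=3.3,fy=3.3))
E
```

```text
deck px [[223.3000030517578, 200.0], [408.29998779296875, 166.39999389648438], [423.0, 247.5], [238.0, 281.20001220703125]]
[[0.5988, 0.1268, 0.14], [0.6641, -0.2108, 0.14], [0.5155, -0.2372, 0.14], [0.4515, 0.0969, 0.14]]
[np.float64(0.1503), np.float64(0.3439), np.float64(0.1509), np.float64(0.3402)]
deck z 0.13954148108677172
```

View pics/topz.png

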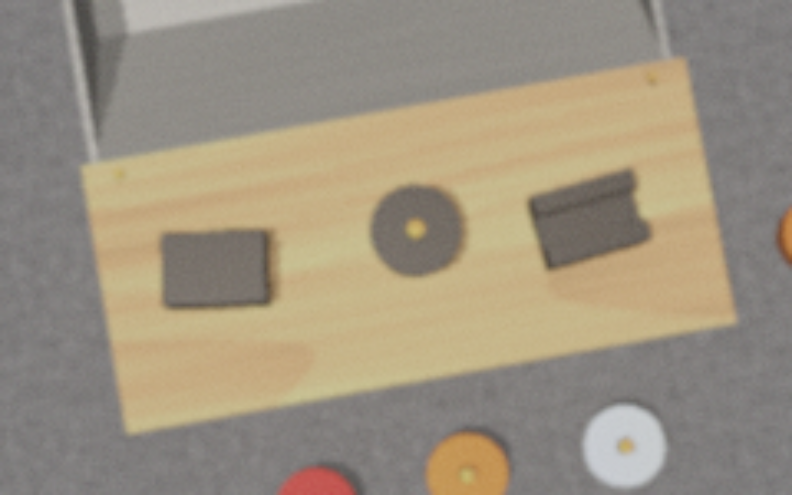

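```bash
python3 - <<'E'
from h import *
f=dict(np.load('pics/top0.npz'));P=cloud(f);im=f['image']
hsv=cv2.cvtColor(im,cv2.COLOR_RGB2HSV)
poly=np.array([[227,203],[407,171],[419,246],[239,278]]);ins=np.zeros((480,640),np.uint8);cv2.fillPoly(ins,[poly],1)
dark=(im.max(2)<130)&(ins>0)
A=np.radians(11);X=np.array([np.cos(A),np.sin(A)]);Y=np.array([-X[1],X[0]]);lip=np.array([.6315,-.042])
for cc in cv2.findContours(dark.astype(np.uint8),0,1)[0]:
    if cv2.contourArea(cc)<100: continue
    mk=np.zeros((480,640),np.uint8);cv2.drawContours(mk,[cc],-1,1,-1)
    z=P[...,2][mk>0]
    r=cv2.minAreaRect(cc); bw=ray(f,cv2.boxPoints(r),.172);q=(bw[:,:2]-lip)
    print(np.percentile(z,[5,20,50,80,95]).round(4),'ctr',bw.mean(0).round(4))
    print('lipframe',np.c_[q@X,q@Y].round(4).tolist(),'sides',[np.linalg.norm(bw[i]-bw[i-1]).round(4) for i in range(4)])
g=dict(np.load('pics/scene0.npz'));hs=cv2.cvtColor(g['image'],cv2.COLOR_RGB2HSV)
a=g['image'][160:340,240:410,::-1];cv2.imwrite('pics/sz.png',cv2.resize(a,None,fx=3.3,fy=3.3,interpolation=cv2.INTER_CUBIC))
E
```

```text
[0.1677 0.17   0.1716 0.1728 0.1743] ctr [0.5394 0.0455 0.172 ]
lipframe [[-0.0504, 0.1292], [-0.0577, 0.0729], [-0.0971, 0.0778], [-0.0897, 0.1339]] sides [np.float64(0.0397), np.float64(0.0568), np.float64(0.0397), np.float64(0.0566)]
[0.1697 0.1711 0.1725 0.174  0.1767] ctr [ 0.5615 -0.0606  0.172 ]
lipframe [[-0.0464, 0.0136], [-0.0547, -0.0314], [-0.0981, -0.0233], [-0.0898, 0.0216]] sides [np.float64(0.0442), np.float64(0.0458), np.float64(0.0442), np.float64(0.0457)]
[0.1512 0.1533 0.1686 0.1721 0.1738] ctr [ 0.5683 -0.152   0.172 ]
lipframe [[-0.0665, -0.0655], [-0.0605, -0.1225], [-0.0995, -0.1261], [-0.1055, -0.0693]] sides [np.float64(0.0391), np.float64(0.0573), np.float64(0.0392), np.float64(0.0571)]
```

View pics/sz.png

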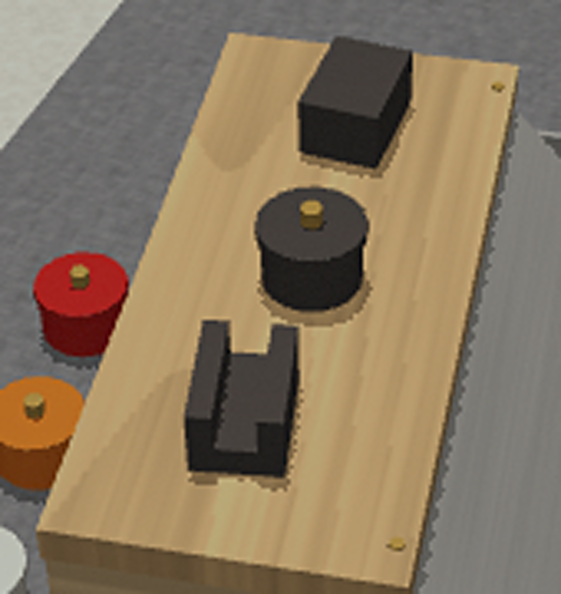

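The slotted blank is at about (0.568, -0.152), lip frame (-83, -96) mm, yawed about +6° to the lip. All sizes match the given ones. I'll approach behind it with the jaws mostly shut, across the push direction.

```bash
cat >> h.py <<'E'
A=np.radians(11);X=np.array([np.cos(A),np.sin(A)]);Y=np.array([-X[1],X[0]]);lip=np.array([.6315,-.042])
def L(x,y,z): return [*(lip+x*X+y*Y),z]
E
python3 - <<'E'
from h import *
from plant import robot
yaw=np.radians(17-90)
o=[np.pi,0,yaw]
p=np.array(robot.sense()['tcp_pos'])
robot.move_straight([p[0],p[1],.32],vel=.2)
robot.grip(.2)
robot.goto(L(-.137,-.096,.27),o)
print(robot.sense()['t'],robot.move_straight(L(-.137,-.096,.157),vel=.12,contact_N=6))
s=robot.sense();print(s['t'],s['tcp_pos'],s['tcp_rot'],s['wrist_force'],s['opening'])
for n in("scene","top","wrist"):
    f=robot.grab_frame(n);cv2.imwrite(f"pics/{n}1.png",f["image"][:,:,::-1])
E
```

```text
3.2167 False
4.3083 [ 0.51594403 -0.16250869  0.15770823] [-3.14027730e+00 -7.98344316e-04 -1.27420057e+00] [-0.13213796 -0.69953377  0.24531624] 0.2007437989566649
```

View pics/scene1.png

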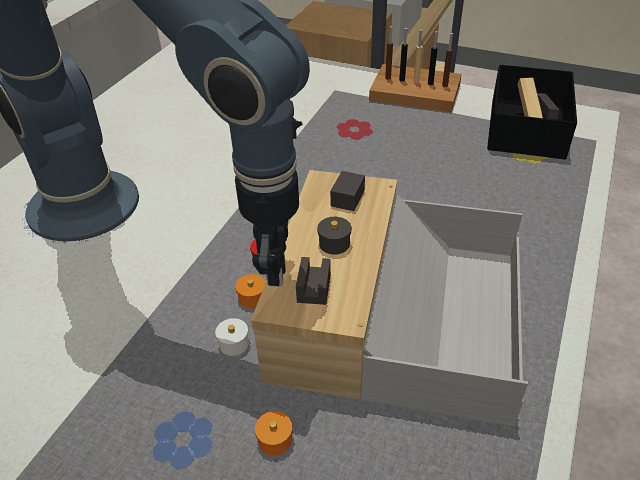

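View pics/wrist1.png

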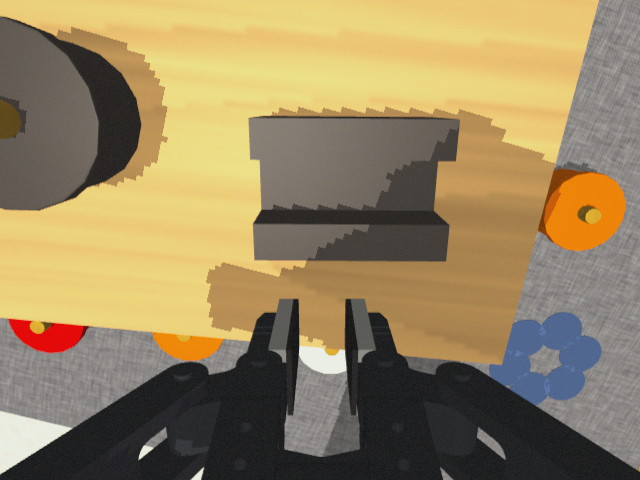

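The fingers stand clear behind the blank and squared to it in the wrist picture: blank at columns 250–458, fingers at 265–380. The pot on the left is well clear, so I'm pushing in stages.

```bash
python3 - <<'E'
from h import *
from plant import robot
robot.move_straight(L(-.137,-.100,.157),vel=.05)
robot.move_straight(L(-.065,-.100,.157),vel=.05)
s=robot.sense();print(s['t'],s['tcp_pos'],s['wrist_force'])
for n in("scene","wrist"):
    f=robot.grab_frame(n);cv2.imwrite(f"pics/{n}2.png",f["image"][:,:,::-1])
E
```

```text
6.3 [ 0.58668541 -0.15266468  0.15704992] [ 0.71230097 -0.72602915 -0.20661237]
```

View pics/wrist2.png

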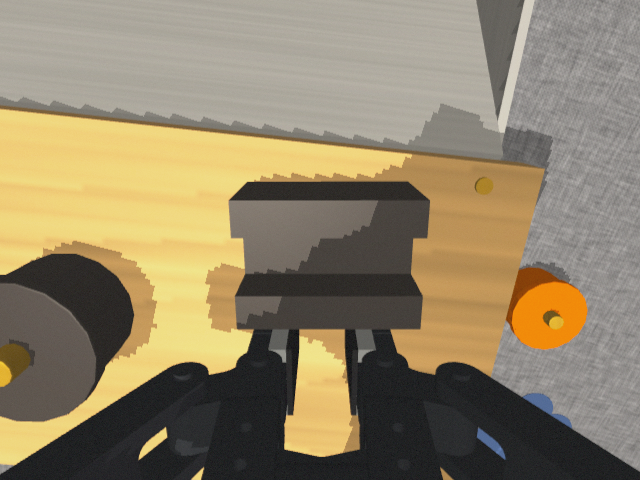

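View pics/scene2.png

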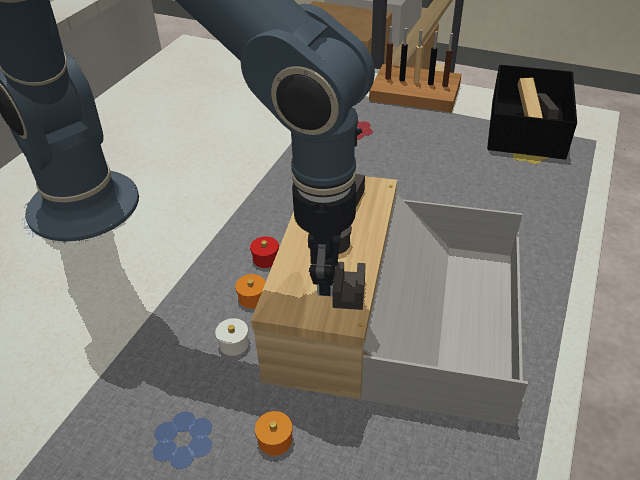

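The blank sits flat on both fingers near the lip, centred at about column 330, and the pot is clear. Pushing it over now.

```bash
python3 - <<'E'
from h import *
from plant import robot
robot.move_straight(L(.03,-.100,.157),vel=.07)
robot.sleep(.4)
s=robot.sense();print(s['t'],s['tcp_pos'],s['wrist_force'])
for n in("scene","wrist"):
    f=robot.grab_frame(n);cv2.imwrite(f"pics/{n}3.png",f["image"][:,:,::-1])
E
```

```text
8.3083 [ 0.67998304 -0.13447323  0.15705296] [ 0.5643284  -0.17203555  0.13614266]
```

View pics/wrist3.png

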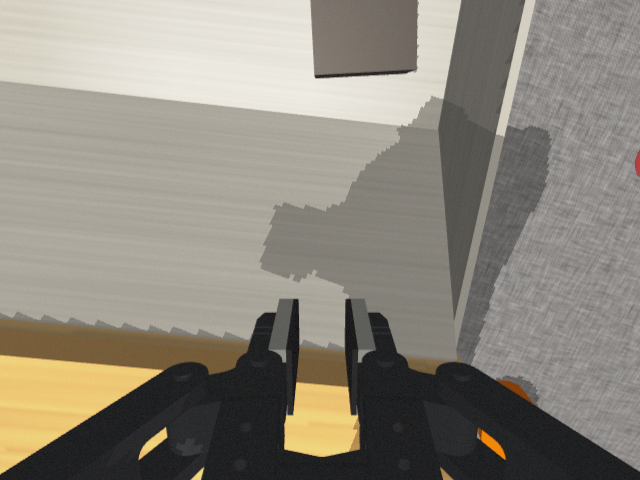

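View pics/scene3.png

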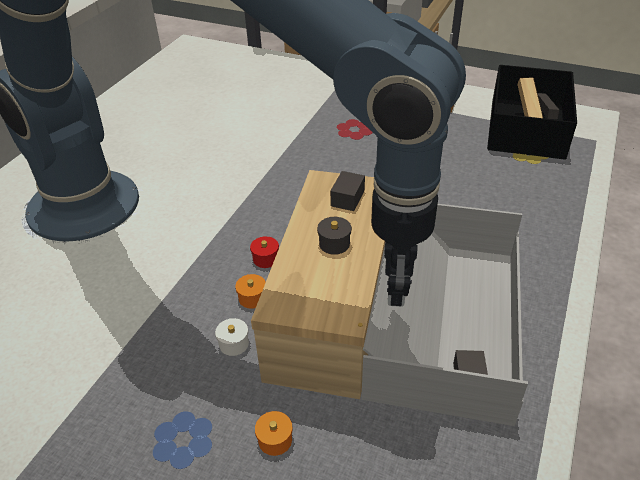

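The blank lies in the tray, at scene (470,360). The whole blank and the pot look unmoved. Retreating upward and checking.

```bash
python3 - <<'E'
from h import *
from plant import robot
robot.move_straight(L(.03,-.100,.32),vel=.15)
p=robot.sense()['tcp_pos']
robot.move_straight([.50,-.36,.32],vel=.2)
robot.sleep(.5)
s=robot.sense();print(s['t'],s['tcp_pos'],s['wrist_force'])
im={}
for n in("scene","top"):
    f=robot.grab_frame(n);cv2.imwrite(f"pics/{n}4.png",f["image"][:,:,::-1]);im[n]=f
f=im['top'];im=f['image']
poly=np.array([[227,203],[407,171],[419,246],[239,278]]);ins=np.zeros((480,640),np.uint8);cv2.fillPoly(ins,[poly],1)
for cc in cv2.findContours(((im.max(2)<130)&(ins>0)).astype(np.uint8),0,1)[0]:
    if cv2.contourArea(cc)>100: print(ray(f,cv2.minAreaRect(cc)[0],.172).round(4))
E
```

```text
11.7333 [ 0.50005268 -0.35995965  0.31998853] [-0.33950092  0.18078131  0.09664034]
[[0.5402 0.0455 0.172 ]]
[[ 0.5615 -0.0606  0.172 ]]
```

View pics/top4.png

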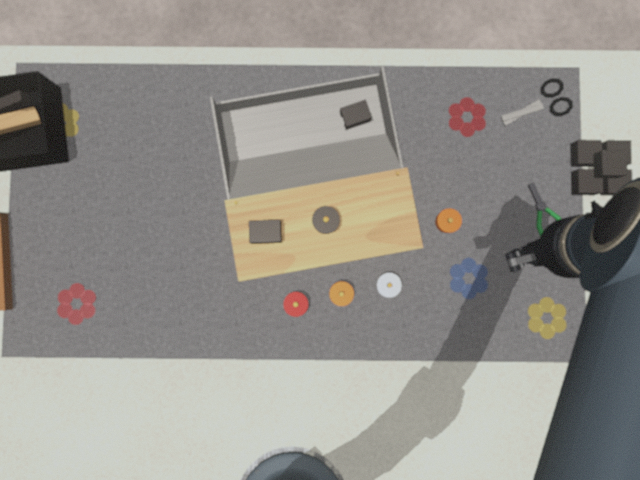

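View pics/scene4.png

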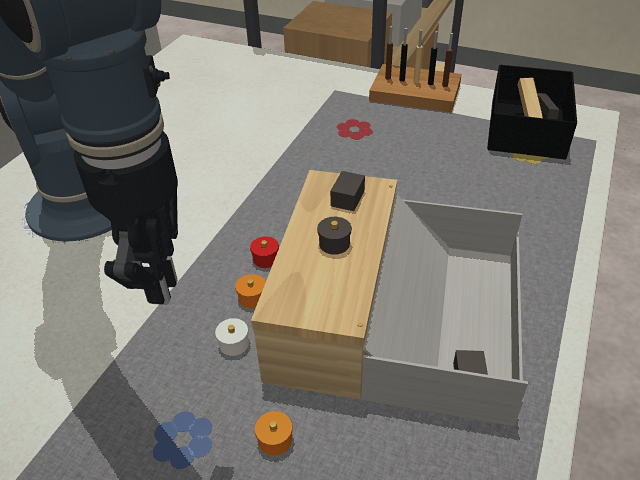

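The top picture shows the blank resting in the tray at (356,114). The whole blank, the pot and the look-alikes are where they were, and the arm is clear.

```bash
python3 -c "
from plant import robot
robot.close_job()"
```

```text
the job is handed in; nothing more can be done
```

The spoiled blank is in the scrap chute's tray and the job is handed in. I pushed it along the ledge and over the lip with the nearly shut fingers, without lifting it, then moved the arm clear.

- **Blank:** the last pictures, about 3.5 s after the drop, show it at rest in the tray.
- **Things to leave alone:** the pot's measured position had not changed, and the whole blank's had changed by under 1 mm, which is within measuring error. The coloured pots look unmoved in the pictures.
- **Limits:** the last clock reading before hand-in was 11.7 s of the 35 s allowed. Wrist force was about 1 N or less each time I read it; I did not record it continuously during the push.

No check failed or disagreed.

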